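# Open the catch-locked glue cupboard

## Robot

A 7-joint arm with a two-finger parallel gripper is mounted at the origin on a cart in front of the work surface, level with it; the furniture and walls round the work are solid. World frame = base frame: x ahead of the robot, y to its left, z up, the work surface at z = 0. Lengths are in m, angles in rad, forces in N, time in s.
With the tool pointing down it reaches from about 0.425 to 0.95 m from the base axis. Payload 4.7 kg.
Tool frame: the origin (TCP) lies between the finger pads; the fingertips stand 25 mm ahead of it and the grasp point (between the pads) lies 6 mm ahead of it; x points along the fingers, z is the direction in which the jaws open and shut, and the axes are right-handed (so a half turn about x gives the same grasp; the last joint's range is limited). The gripper opens to 85 mm and grips with 20 to 120 N. Pads are 22 mm wide; open, the fingers measure 114 mm over their backs; the gripper's body (76 mm by 85 mm) begins 54 mm behind the grasp point. The pads swing forward as they close: fully open they stand 13 mm farther back than shut.
Start: joints at [-1.231, 0.469, -0.049, 1.532, 0.024, 1.141, -0.082], TCP at [0.243, 0.63, 0.256] pointing down, gripper open.
Joint ranges: [-2.59, 2.59], [-0.33, 1.99], [-1.39, 1.29], [0.1, 2.45], [-1.04, 4.18], [0.21, 1.99], [-2.66, 2.66]. Speed limits (rad/s): [2.57, 2.57, 3.14, 3.14, 3.14, 3.14, 3.14].

## Interface

Orientations are given as a 3x3 rotation matrix whose columns are the frame's x, y, z axes.
In Python, from rig import * gives the robot as it stands. Calls block until the motion is done:
- movep(position, orientation): joint-space move of the TCP to a pose.
- move_l(position, attitude=None, feed=0.15, until_force=None): straight line of the TCP; attitude=None keeps the orientation; feed is the mean speed in m/s. With until_force (N) it stops when the force on the tool has changed by that much, and returns True; else False.
- move_joints(angles): joint-space move.
- command_gripper(opening, newtons=None): finger opening in m; newtons is the grip in N (None keeps the last); returns when the fingers have stopped.
- sleep(seconds).
- inverse_kinematics(position, orientation): joint angles nearest the present ones, or None.
- sense(): the state.
- camera(name): name is "side" or "top"; returns (picture, depth): 400x640x3 uint8, red, green, blue; 400x640 float32, m along the optical axis (not along the pixel's ray), 0 where there is no reading.
- camera_params(name): a dict with "K" (3x3 intrinsics, pixels), "dist" ([k1, k2, p1, p2, k3] as OpenCV has them; the pictures are not rectified), "position" and "rotation" of the camera in the world. Camera axes: x right, y down, z forward; pixel columns grow to the right and rows downward; lengths in m; the calibration is good to about 2 mm. A picture is of the moment at which its call begins. camera_params takes no time and is no camera call.
A pose or a line that the arm cannot do raises Unreachable and nothing moves.
- finish_job(): hands the job in, once; it reports no verdict.
The state is a dict: "time_s": time; "joint_pos": joint angles; "qd": joint speeds; "joint_efforts": joint torques, N m; "position": TCP position; "tcp_rot": TCP orientation; "wrist_force": force on the tool from outside, world axes, zero at the start; "ft_torque": the same for the moment, N m; "finger_gap": finger opening in m.
Only numpy, scipy, OpenCV 4.12 (cv2) and the standard library are available. Lean on these libraries where they do the work, as an engineer would, in place of code of your own. Each camera call takes 0.05 s, during which the arm holds its last target.

## Task

Open the small glue cupboard so that the tin inside can be got at. Pull its yellow door by the handle until the hidden safety catch stops it, then reach through the gap above and behind the door, press the red catch pad down and, keeping it down, pull the door past the catch, and swing the door wide open, about square to the cupboard. Leave the door standing open with the catch sprung back up, and do not disturb the tin, the bottle, the tape roll or the stamp.

Things in the scene. Friction and masses are not known exactly. Their poses are not given: they have to be found in the camera images.
- cupboard: Grey steel cupboard fixed to the bench, 230 mm wide, 120 mm deep, 270 mm high. Origin: on the bench top, mid-width, in the plane of the shut door's inner face; x points into the cupboard, y to its left as the robot sees it, z up. Lower compartment with yellow door: interior y -103 to +103 mm, floor at z = 14 mm. Above it a closed compartment, z = 165 to 270 mm.
- overhang (a point): Middle of the lower front edge of the closed upper compartment (cupboard x = -16 mm, z = 165 mm; its label frame juts 4 mm more); axes as the cupboard. A hand pointing straight down hits this compartment when it works at the shut door's handle or at the catch pad: lean the hand back toward the robot by 20 to 40 degrees (fingers pointing forward and down).
- door (a joint): Opening of the yellow door in rad: 0 shut, growing to 1.65 as its right-hand (-y) edge swings toward the robot. Friction of about 0.12 N m keeps it where it is left. The safety catch stops it at about 0.45 rad.
- door_hinge (a point): Point on the door's vertical hinge axis (cupboard x = 0, y = +102 mm) at the height of the door's top edge. Door axes: x inward normal, y along the door to the hinge, z up. Panel: 14 mm thick, its inner face in the plane of the axis, 2 to 202 mm from the axis, z = 18 to 151 mm above the bench (14 mm below the upper compartment).
- door_handle (a point): Grip point of the door's handle, a round upright steel bar 11 mm thick and 80 mm long (z = 55 to 135 mm above the bench, posts near both ends, at 61 and 129 mm). The point is on the bar's axis at z = 100 mm, 35 mm off the door's outer face (49 mm off the inner), 172 mm from the hinge along the door. Axes as door_hinge.
- catch (a joint): How far the spring catch is pressed down, in m: 0 up, 0.013 fully down. It sits on the door's inner side and swings with it. About 3 N starts it, 8 N holds it fully down; it springs back when let go. From about 0.010 on, the pin at its rear end passes under the keeper in the cupboard.
- catch_pad (a point): Centre of the flat top of the catch's red thumb pad: 10 mm below the door's top edge when up, 45 mm behind the door's inner face, 165 mm from the hinge along the door; axes as door_hinge. Flat from 30 to 66 mm behind the door, 34 mm wide; a lip 6 mm high along its front (26 to 30 mm) lets the pressing tip pull the door. At the stop, overhang to door leaves about 55 mm here.
- glue_can_mid (a point): Centre of a yellow and red tin, 69 mm across, 76 mm high, standing inside the cupboard. Stays there.
- tape_roll_mid (a point): Centre of a roll of brown tape, 105 mm across, 48 mm high, lying on top of the cupboard. Stays there.
- bottle_mid (a point): Point 100 mm up the axis of a plain cream bottle with a black cap, 50 x 87 x 202 mm, standing to the right of the cupboard. Stays there.
- stamp_mid (a point): Centre of a red and black hand stamp, 36 x 48 x 68 mm, standing well to the right in front of the cupboard. Stays there.
Mind the look-alikes: they are no part of the job. Of the things like the part that bears stamp_mid, leave any that is orange or turquoise; of the rest the smaller one is meant.

How it is judged:
On the way, in this order (a step that is already met when the one before it is completed fails the run):
1. the door is pulled ajar, up to the catch (more than 0.38 rad), the catch pad not pressed (value of joint door between 0.38 and 0.52 rad and value of joint catch below 0.003 m), for 0.1 s.
2. the door is pulled past the catch (beyond 0.50 rad) while the catch is held down (more than 7 mm) (value of joint door above 0.5 rad and value of joint catch above 0.007 m), for 0.05 s.
At the end, for the whole second after the job is handed in: The door stands still, open by more than 1.2 rad (about 70 degrees), the catch is back up (pressed less than 3 mm), and tin, tape roll, bottle and stamp stand upright where they were (within 30 mm) (value of joint door above 1.2 rad and value of joint catch below 0.003 m and velocity of joint door below 0.05 rad/s and angle between each of glue_can_mid, tape_roll_mid, bottle_mid, stamp_mid's own z axis and vertical below 0.15 rad); the robot touches nothing.
It fails at once if the tin, tape roll, bottle or stamp is moved by more than 30 mm (distance of any of glue_can_mid, tape_roll_mid, bottle_mid, stamp_mid from where it was at the start of the episode above 0.03 m).
It also fails if it takes over 48 s, if anything falls off the work surface, if the arm or the gripper's body presses on something with over 40 N, if the wrist force passes 120 N, or if a joint passes its speed limit or range.

## Working session

There is one attempt and no reset: what is moved stays moved. The work goes in short steps, each a Python script; the robot and the scene stay as the last script left them, time stands still between calls to the robot, and variables do not carry over. Pictures are saved under pics/ and viewed, and the job is handed in when it is done.

```bash
ls && mkdir -p pics
python3 - <<'E'
from rig import *
import cv2, numpy as np
for n in ("side","top"):
    p=camera_params(n); print(n,p)
    im,d=camera(n); cv2.imwrite(f"pics/{n}0.png",im[:,:,::-1]); np.savez(f"pics/{n}0.npz",im=im,d=d)
print(sense())
E
```

```text
pics
side {'K': array([[479.91416354,   0.        , 318.68140433],
       [  0.        , 479.91416354, 200.45323183],
       [  0.        ,   0.        ,   1.        ]]), 'dist': array([-0.02734364,  0.        ,  0.        ,  0.        ,  0.        ]), 'position': array([1.60767357, 0.60680489, 0.88588901]), 'rotation': array([[-0.36865542,  0.4722166 , -0.80069012],
       [ 0.92932046,  0.20702783, -0.30578252],
       [ 0.02136956, -0.85682609, -0.51516249]])}
top {'K': array([[396.81756625,   0.        , 315.25913957],
       [  0.        , 396.81756625, 200.81863984],
       [  0.        ,   0.        ,   1.        ]]), 'dist': array([-0.04997478,  0.        ,  0.        ,  0.        ,  0.        ]), 'position': array([-0.17161874,  0.03115991,  1.09021015]), 'rotation': array([[ 0.2231541 , -0.7684475 ,  0.59974219],
       [-0.97468239, -0.16705275,  0.14861903],
       [-0.01401734, -0.6177231 , -0.78627075]])}
{'time_s': 0.1, 'joint_pos': array([-1.23087549,  0.4693492 , -0.04858349,  1.53354849,  0.02409225,
        1.14100097, -0.08226785]), 'qd': array([-1.86920969e-03, -2.97851133e-05,  9.03548231e-04, -2.54161730e-03,
       -9.75969367e-04, -4.52926301e-04,  8.83318530e-04]), 'joint_efforts': array([ 4.01588468e-04, -5.11516535e+01, -4.71642811e-02, -2.38392359e+01,
        1.07687802e-02,  4.41193522e-03, -2.50557923e-05]), 'position': array([0.2431686 , 0.62917461, 0.25538509]), 'tcp_rot': array([[-5.66594965e-04, -9.32770110e-01,  3.60471359e-01],
       [-1.62488951e-03,  3.60471799e-01,  9.32768697e-01],
       [-9.99998519e-01, -5.72240824e-05, -1.71988987e-03]]), 'wrist_force': array([ 0.50581356, -0.53130101, -1.09009013]), 'ft_torque': array([ 0.01644724, -0.00063006, -0.00892123]), 'finger_gap': 0.085240803125045}
```

View pics/side0.png

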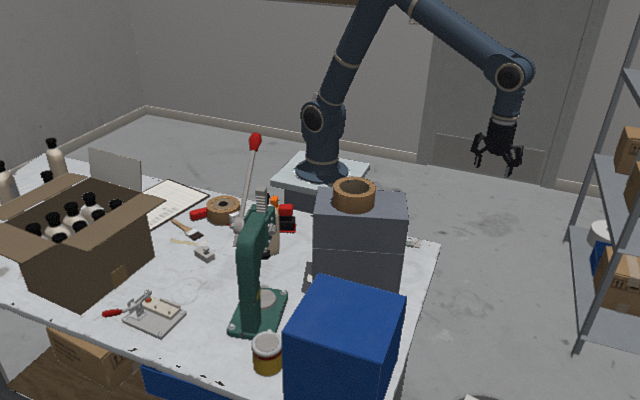

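View pics/top0.png

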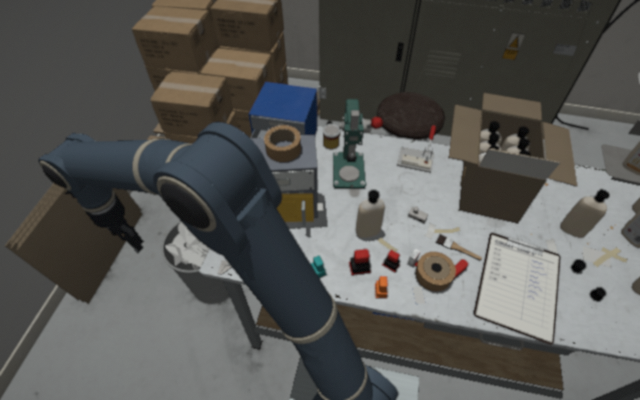

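Side: the cupboard is seen from behind (grey box, about 313–408, 185–290) with the tape roll on top at (354,193). Top: the cupboard front is at about (295,190), with the handle at (306,218), the bottle at (370,215), and red stamps at (361,262) and (392,260). The arm hides the left part of the front.

```bash
cat > hlp.py <<'E'
import numpy as np, cv2
def cloud(p,d):
    h,w=d.shape
    u,v=np.meshgrid(np.arange(w),np.arange(h))
    pts=np.stack([u,v],-1).reshape(-1,1,2).astype(np.float64)
    n=cv2.undistortPoints(pts,p["K"],p["dist"]).reshape(h,w,2)
    X=np.dstack([n,np.ones((h,w))])*d[...,None]
    W=X@p["rotation"].T+p["position"]
    W[d<=0]=np.nan
    return W
def ray(p,uv):
    n=cv2.undistortPoints(np.array(uv,float).reshape(-1,1,2),p["K"],p["dist"]).reshape(-1,2)
    return np.c_[n,np.ones(len(n))]@p["rotation"].T
def onz(p,uv,z):
    r=ray(p,uv); return p["position"]+r*((z-p["position"][2])/r[:,2])[:,None]
E
python3 - <<'E'
from rig import *
from hlp import *
np.set_printoptions(precision=4,suppress=True)
for n in ("side","top"):
    p=camera_params(n); f=np.load(f"pics/{n}0.npz"); W=cloud(p,f['d']); im=f['im'].astype(int)
    box=(slice(180,300),slice(300,415)) if n=="side" else (slice(120,250),slice(240,330))
    R=W[box].reshape(-1,3)
    s=R[np.abs(R[:,2]-0.27)<0.008]
    r=cv2.minAreaRect(s[:,:2].astype(np.float32)); print(n,len(s),r,np.nanmedian(s[:,2]))
    print(cv2.boxPoints(r))
    # yellow
    hsv=cv2.cvtColor(f['im'],cv2.COLOR_RGB2HSV)
    m=(hsv[...,0]>18)&(hsv[...,0]<32)&(hsv[...,1]>140)&(hsv[...,2]>60)
    mm=np.zeros_like(m); mm[box]=m[box]
    Y=W[mm]; print("yellow",len(Y)); 
    if len(Y)>20: 
        print(np.nanpercentile(Y,[5,50,95],axis=0)); 
        l=cv2.fitLine(Y[:,:2].astype(np.float32),cv2.DIST_HUBER,0,.01,.01).ravel(); print(l)
f=np.load("pics/top0.npz"); im=f['im'][120:270,230:410]; cv2.imwrite("pics/crop0.png",cv2.resize(im[:,:,::-1],None,fx=4,fy=4,interpolation=cv2.INTER_CUBIC))
f=np.load("pics/side0.npz"); im=f['im'][160:310,220:420]; cv2.imwrite("pics/crop0s.png",cv2.resize(im[:,:,::-1],None,fx=4,fy=4,interpolation=cv2.INTER_CUBIC))
E
```

```text
side 1869 ((0.6108981966972351, 0.3382573425769806), (0.13891497254371643, 0.2301906943321228), 16.799623489379883) 0.26729851009012306
[[0.5111 0.4284]
 [0.5777 0.208 ]
 [0.7107 0.2481]
 [0.6441 0.4685]]
yellow 0
top 1190 ((0.6105204224586487, 0.3178708553314209), (0.14069204032421112, 0.19152934849262238), 16.723325729370117) 0.2710895887449302
[[0.5156 0.3893]
 [0.5707 0.2059]
 [0.7054 0.2464]
 [0.6503 0.4298]]
yellow 772
[[0.5363 0.227  0.032 ]
 [0.5479 0.2756 0.0986]
 [0.5623 0.316  0.1525]]
[0. 0. 0. 0.]
```

View pics/crop0.png

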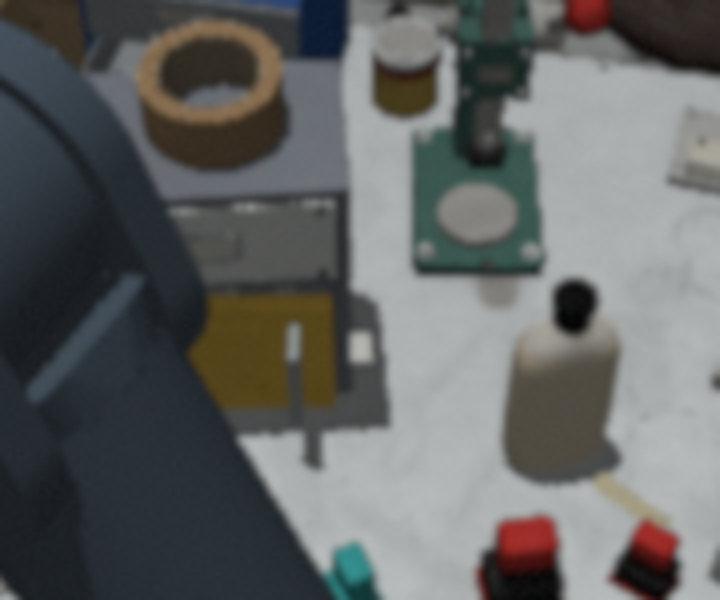

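View pics/crop0s.png

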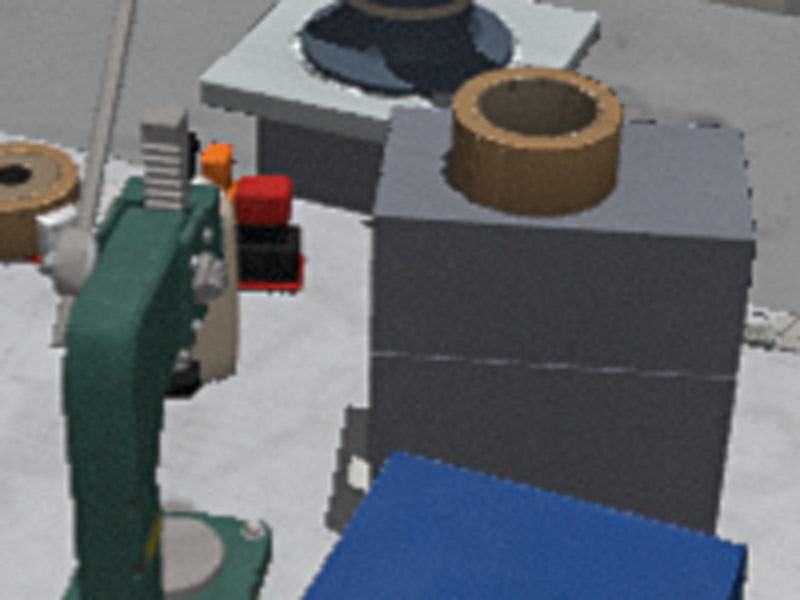

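Run:
```python
from rig import *
from hlp import *
np.set_printoptions(precision=4,suppress=True)
p=camera_params("side")
print("side corners backR,backL,frontR,frontL\n",onz(p,[(312.5,213.75),(408,220),(317.5,187),(406,192)],0.27))
p=camera_params("top")
print("top frontR, backR\n",onz(p,[(316.8,167.5),(317,134.5)],0.27))
print("handle top",onz(p,[(230+293/4,120+324/4)],0.135), "bottom", onz(p,[(230+314/4,120+465/4)],0.055))
f=np.load("pics/top0.npz"); W=cloud(p,f['d'])
hsv=cv2.cvtColor(f['im'],cv2.COLOR_RGB2HSV)
m=(hsv[...,0]>18)&(hsv[...,0]<32)&(hsv[...,1]>140)&(hsv[...,2]>60)
m[:190]=0;m[240:]=0;m[:,:270]=0;m[:,320:]=0
m=cv2.erode(m.astype(np.uint8),np.ones((3,3)))>0
Y=W[m]; Y=Y[np.isfinite(Y).all(1)]
l=cv2.fitLine(Y[:,:2].astype(np.float32).reshape(-1,1,2),cv2.DIST_HUBER,0,.001,.001).ravel(); print("door",l,np.degrees(np.arctan2(-l[0],l[1])),len(Y))
# upper compartment face
R=W[172:192,278:313].reshape(-1,3); R=R[np.isfinite(R).all(1)]; R=R[(R[:,2]>.175)&(R[:,2]<.255)]
l=cv2.fitLine(R[:,:2].astype(np.float32).reshape(-1,1,2),cv2.DIST_HUBER,0,.001,.001).ravel(); print("upper",l,np.degrees(np.arctan2(-l[0],l[1])),len(R))
# others
for n,uv,z in (("bottle cap",(374,195),.202),):
    print(n,onz(p,[uv],z))
for nm,(u,v) in {"bottle":(370,220),"stampA":(361,256),"stampB":(393,256),"teal":(318,262),"orange":(382,285)}.items(): print(nm,W[v,u])
```

```text
side corners backR,backL,frontR,frontL
 [[0.7134 0.2504 0.27  ]
 [0.6489 0.4667 0.27  ]
 [0.5883 0.2133 0.27  ]
 [0.5201 0.4328 0.27  ]]
top frontR, backR
 [[0.5712 0.2086 0.27  ]
 [0.7043 0.2381 0.27  ]]
handle top [[0.5485 0.2475 0.135 ]] bottom [[0.4773 0.2161 0.055 ]]
door [ 0.2503 -0.9682  0.5474  0.2753] -165.50516 574
upper [ 0.2986 -0.9544  0.5541  0.2693] -162.6253 600
bottle cap [[0.5625 0.0387 0.202 ]]
bottle [0.546  0.0383 0.1009]
stampA [0.4212 0.0458 0.091 ]
stampB [ 0.4542 -0.0461  0.0692]
teal [0.3884 0.1659 0.0672]
orange [ 0.3545 -0.026   0.0685]
```

Run:
```python
from rig import *
from hlp import *
np.set_printoptions(precision=3,suppress=True)
for n in ("side","top"):
    p=camera_params(n); f=np.load(f"pics/{n}0.npz"); W=cloud(p,f['d']); 
    az=np.arctan2(W[...,1],W[...,0]); r=np.hypot(W[...,0],W[...,1])
    m=(W[...,2]>0.03)&(r<1.1)&(az>1.35)&(az<2.4)&(r>.2)
    print(n,m.sum()); 
    if m.sum(): print(np.percentile(W[m],[0,10,50,90,100],axis=0), r[m].min(), az[m].min())
```

```text
side 0
top 547
[[0.047 0.216 0.709]
 [0.048 0.222 0.719]
 [0.051 0.237 0.736]
 [0.057 0.254 0.752]
 [0.059 0.262 0.759]] 0.22134881778915927 1.350020038069538
```

Run:
```python
from rig import *
from hlp import *
q=sense()["joint_pos"].copy(); q[0]=-1.7; move_joints(q)
for n in ("top",):
    im,d=camera(n); np.savez(f"pics/{n}1.npz",im=im,d=d)
    cv2.imwrite("pics/top1.png",im[:,:,::-1])
    cv2.imwrite("pics/crop1.png",cv2.resize(im[120:270,200:400,::-1],None,fx=4,fy=4,interpolation=cv2.INTER_CUBIC))
print(sense()["time_s"],sense()["position"])
```

```text
1.3417 [-0.06442079  0.67143001  0.25538281]
```

View pics/crop1.png

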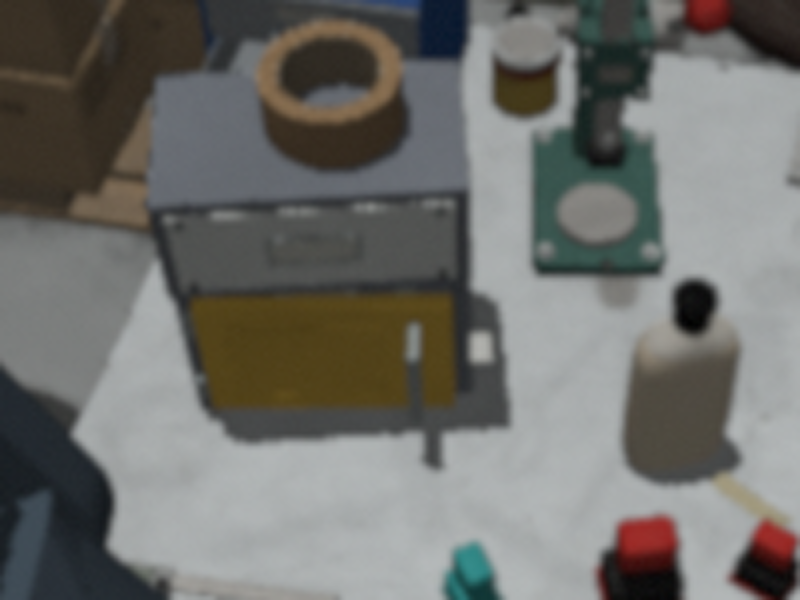

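Now the whole front is in view: the top front edge runs crop (150,208)–(468,190), the door's lower edge (212,408)–(456,405), and the handle top is at (413,322).

Run:
```python
from rig import *
from hlp import *
np.set_printoptions(precision=4,suppress=True)
p=camera_params("top")
c=lambda u,v:(200+(u+.5)/4-.5,120+(v+.5)/4-.5)
T=onz(p,[c(150,208),c(468,190)],0.27); B=onz(p,[c(212,408),c(456,405)],0.018)
TB=onz(p,[c(156,80),c(462,62)],0.27)
print(T,TB,B,sep="\n")
def yaw(a,b): d=a-b; return np.degrees(np.arctan2(-d[0],d[1])),np.linalg.norm(d[:2])
print(yaw(T[0],T[1]),yaw(B[0],B[1]),yaw(TB[0],TB[1]))
f=np.load("pics/top1.npz"); W=cloud(p,f['d'])
def fit(box,z0,z1):
    R=W[box].reshape(-1,3); R=R[np.isfinite(R).all(1)]; R=R[(R[:,2]>z0)&(R[:,2]<z1)]
    l=cv2.fitLine(R[:,:2].astype(np.float32).reshape(-1,1,2),cv2.DIST_HUBER,0,.001,.001).ravel(); return R,l
R,l=fit((slice(196,220),slice(252,298)),.03,.145);print("door",l,np.degrees(np.arctan(-l[0]/l[1])))
R,l2=fit((slice(174,191),slice(246,312)),.18,.26);print("upper",l2,np.degrees(np.arctan(-l2[0]/l2[1])))
s=W[120:175,235:320].reshape(-1,3); s=s[np.abs(s[:,2]-.27)<.008]; r=cv2.minAreaRect(s[:,:2].astype(np.float32)); print(r,cv2.boxPoints(r))
# candidate pose
for yw,O in ((16.8,(0.560,0.3225)),(17,(0.556,0.3225))):
    a=np.radians(yw); Rz=np.array([[np.cos(a),-np.sin(a),0],[np.sin(a),np.cos(a),0],[0,0,1]])
    P=np.array([[-.016,.115,.27],[-.016,-.115,.27],[.12,.115,.27],[.12,-.115,.27],[-.014,.1,.018],[-.014,-.1,.018],[-.049,-.07,.135],[-.049,-.07,.055],[-.016,.115,.165],[-.016,-.115,.165]])
    Wd=P@Rz.T+np.r_[O,0]
    Rc=p["rotation"].T; rv,_=cv2.Rodrigues(Rc); uv,_=cv2.projectPoints(Wd,rv,-Rc@p["position"],p["K"],p["dist"]); uv=uv.reshape(-1,2)
    print(((uv-[200,120]+.5)*4-.5).round(0).tolist())
```

```text
[[0.509  0.4238 0.27  ]
 [0.5725 0.2094 0.27  ]]
[[0.6335 0.4642 0.27  ]
 [0.7004 0.243  0.27  ]]
[[0.5167 0.4171 0.018 ]
 [0.5629 0.2203 0.018 ]]
(np.float64(16.49877049416957), np.float64(0.22364738177037094)) (np.float64(13.218296966050303), np.float64(0.20218482616149316)) (np.float64(16.81612565159426), np.float64(0.23109925403841206))
door [ 0.2234 -0.9747  0.5321  0.3383] 12.9104805
upper [ 0.2843 -0.9587  0.5393  0.3187] 16.514317
((0.6062398552894592, 0.3368479013442993), (0.14144518971443176, 0.23034411668777466), 16.399547576904297) [[0.5059 0.4274]
 [0.5709 0.2064]
 [0.7066 0.2463]
 [0.6416 0.4673]]
[[146.0, 205.0], [472.0, 185.0], [156.0, 72.0], [459.0, 54.0], [216.0, 408.0], [457.0, 392.0], [418.0, 342.0], [421.0, 403.0], [169.0, 299.0], [473.0, 280.0]]
[[144.0, 209.0], [471.0, 188.0], [153.0, 76.0], [457.0, 58.0], [214.0, 412.0], [456.0, 396.0], [417.0, 346.0], [420.0, 407.0], [168.0, 303.0], [472.0, 284.0]]
```

```bash
cat >> hlp.py <<'E'
YAW=np.radians(16.6); O=np.array([0.558,0.3226])
CX=np.array([np.cos(YAW),np.sin(YAW),0]); CY=np.array([-np.sin(YAW),np.cos(YAW),0])
HINGE=np.r_[O,0]+.102*CY
def daxes(th):
    a=YAW-th
    return np.array([np.cos(a),np.sin(a),0]),np.array([-np.sin(a),np.cos(a),0])
def dpt(th,behind,along,z):
    x,y=daxes(th); return HINGE+behind*x-along*y+np.array([0,0,z])
def hand(yaw,lean):
    f=np.array([np.cos(yaw),np.sin(yaw),0]); z=np.array([-np.sin(yaw),np.cos(yaw),0])
    x=np.sin(lean)*f-np.cos(lean)*np.array([0,0,1.]); y=np.cross(z,x)
    return np.c_[x,y,z]
def proj(p,P):
    Rc=p["rotation"].T; rv,_=cv2.Rodrigues(Rc); uv,_=cv2.projectPoints(np.atleast_2d(P).astype(float),rv,-Rc@p["position"],p["K"],p["dist"]); return uv.reshape(-1,2)
E
python3 - <<'E'
from rig import *
from hlp import *
np.set_printoptions(precision=4,suppress=True)
p=camera_params("top"); f=np.load("pics/top1.npz"); W=cloud(p,f['d'])
# points in front of the door face
th=.06; x,y=daxes(th)
R=W[195:240,280:325].reshape(-1,3); R=R[np.isfinite(R).all(1)]
D=R-HINGE; b=D@x; a=-D@y
m=(R[:,2]>.045)&(R[:,2]<.145)&(b<-.028)&(b>-.08)&(a>.1)&(a<.22)
print(np.c_[b,a,R[:,2]][m])
for th in (0,.06):
  P=[dpt(th,-.049,.172,z) for z in (.135,.055)]+[dpt(th,-.014,.172,.129)]
  print(th,((proj(p,P)-[200,120]+.5)*4-.5).round().tolist())
for th in (.06,.25,.44):
  for L in (30,40):
    R=hand(YAW-th,np.radians(L)); 
    for back in (0,.09):
      P=dpt(th,-.049,.172,.1)-(.006+back)*R[:,0]
      q=inverse_kinematics(P,R); print(th,L,back,P,q)
for th in (.45,.6,.8,1.0,1.2,1.35):
  for fol in (0,.5,1):
    R=hand(YAW-th*fol,np.radians(33)); P=dpt(th,.045,.165,.14)-.025*R[:,0]; print(th,fol,P,inverse_kinematics(P,R))
E
```

```text
[[-0.0309  0.1691  0.1338]
 [-0.0304  0.1721  0.1332]
 [-0.0331  0.1753  0.1365]
 [-0.0336  0.1691  0.1324]
 [-0.0328  0.1721  0.1312]
 [-0.0342  0.1752  0.1329]
 [-0.0398  0.1693  0.1354]
 [-0.0396  0.1723  0.1351]
 [-0.0396  0.1753  0.1351]
 [-0.0478  0.1696  0.141 ]
 [-0.0482  0.1727  0.1414]
 [-0.0475  0.1756  0.1405]
 [-0.0497  0.1696  0.1385]
 [-0.0514  0.1727  0.1406]
 [-0.0538  0.1758  0.1437]
 [-0.0525  0.1696  0.1372]
 [-0.0541  0.1727  0.1393]
 [-0.0515  0.1755  0.1357]
 [-0.0536  0.1694  0.1336]
 [-0.055   0.1725  0.1354]
 [-0.0543  0.1755  0.1345]
 [-0.0558  0.1694  0.1315]
 [-0.0588  0.1726  0.1355]
 [-0.0555  0.1754  0.1311]
 [-0.0538  0.169   0.1238]
 [-0.0565  0.1722  0.1274]
 [-0.0568  0.1753  0.1278]
 [-0.0531  0.1688  0.1177]
 [-0.0563  0.172   0.122 ]
 [-0.0544  0.1749  0.1193]
 [-0.0503  0.1778  0.1137]
 [-0.0522  0.1685  0.1113]
 [-0.0541  0.1717  0.1139]
 [-0.0532  0.1747  0.1127]
 [-0.0517  0.1777  0.1105]
 [-0.0524  0.1683  0.1064]
 [-0.0542  0.1715  0.1088]
 [-0.0522  0.1744  0.106 ]
 [-0.0507  0.1774  0.1039]
 [-0.0537  0.1682  0.1031]
 [-0.0573  0.1715  0
[... 2970 characters left out ...]
0.5 [0.4421 0.2687 0.161 ] [-1.2825  0.2728  0.4474  2.2723  0.8927  0.501  -0.2767]
1.0 1 [0.4451 0.2748 0.161 ] [-1.3197  0.3934  0.4789  2.1037  0.583   0.7818 -0.4505]
1.2 0 [0.4131 0.2797 0.161 ] [-1.2406  0.1722  0.4435  2.4018  1.2151  0.2204 -0.1147]
1.2 0.5 [0.4132 0.2877 0.161 ] [-1.3555  0.284   0.4242  2.2528  0.8211  0.6076 -0.3781]
1.2 1 [0.4178 0.2943 0.161 ] [-1.3779  0.4365  0.4963  2.0417  0.4532  0.9132 -0.5623]
1.35 0 [0.3938 0.2966 0.161 ] [-1.2769  0.1666  0.4014  2.4047  1.2079  0.269  -0.1689]
1.35 0.5 [0.3943 0.3056 0.161 ] [-1.4058  0.3036  0.412   2.2228  0.7552  0.6821 -0.4384]
1.35 1 [0.4002 0.3123 0.161 ] [-1.4182  0.4778  0.5241  1.9847  0.3482  1.0049 -0.6332]
```

Run:
```python
from rig import *
from hlp import *
np.set_printoptions(precision=3,suppress=True)
R=hand(YAW-.3,np.radians(30))
V=np.array([.3,.33,.33])
print(inverse_kinematics(V,R))
command_gripper(.05,40)
movep(V,R); s=sense(); print(s["time_s"],s["joint_pos"])
P=dpt(.06,-.049,.172,.1)-(.006+.1)*R[:,0]; print(P,inverse_kinematics(P,R))
movep(P,R); s=sense(); print(s["time_s"],s["joint_pos"],s["position"])
P=dpt(.06,-.049,.172,.1)-(.006)*R[:,0]; print(P,inverse_kinematics(P,R))
im,d=camera("top"); cv2.imwrite("pics/top2.png",im[:,:,::-1])
im,d=camera("side"); cv2.imwrite("pics/side2.png",im[:,:,::-1])
```

```text
[-1.509 -0.105  0.251  2.152  0.628  1.018 -0.014]
3.6333 [-1.509 -0.104  0.25   2.151  0.628  1.017 -0.014]
[0.467 0.242 0.192] [-1.254  0.183  0.576  2.267  0.659  0.39   0.281]
4.5667 [-1.254  0.183  0.574  2.266  0.659  0.391  0.281] [0.467 0.244 0.192]
[0.517 0.242 0.105] [-0.79   0.39   0.149  2.229  1.192  0.282 -0.226]
```

View pics/top2.png

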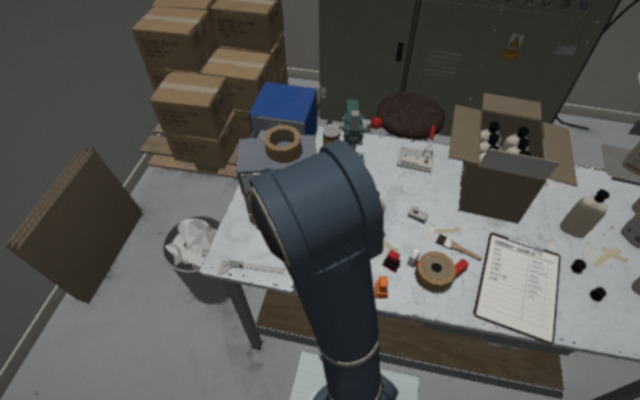

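View pics/side2.png

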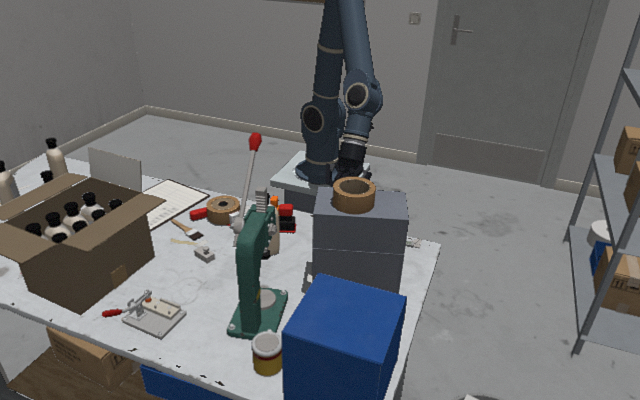

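Both cameras now lose the hand (behind the elbow and behind the cupboard), so I'll go by force and finger gap.

Run:
```python
from rig import *
from hlp import *
np.set_printoptions(precision=3,suppress=True)
R=hand(YAW-.3,np.radians(30))
P=dpt(.06,-.049,.172,.1)-(.006)*R[:,0]
print("hit",move_l(P,R,feed=.1,until_force=12)); s=sense(); print(s["time_s"],s["position"],P,s["wrist_force"])
command_gripper(0.0,40); sleep(.1); s=sense(); print(s["time_s"],s["finger_gap"],s["wrist_force"],s["position"])
```

```text
Traceback (most recent call last):
rig.Unreachable: the arm cannot follow that straight line within its joint ranges
```

Run:
```python
from rig import *
from hlp import *
np.set_printoptions(precision=3,suppress=True)
q0=sense()["joint_pos"]
for L in (20,25,28,30):
  for dy in (.1,.2,.3,.4,.5):
    R=hand(YAW-dy,np.radians(L)); out=[]
    for back in (.1,.05,0):
      P=dpt(.06,-.049,.172,.1)-(.006+back)*R[:,0]
      q=inverse_kinematics(P,R); out.append(None if q is None else (round(float(np.abs(q-q0).max()),2),round(float(q[5]),2),round(float(q[3]),2),round(float(q[2]),2)))
    print(L,dy,out)
```

```text
20 0.1 [(0.78, 0.5, 2.15, 0.32), (0.81, 0.38, 2.16, 0.29), (0.81, 0.28, 2.15, 0.24)]
20 0.2 [(0.62, 0.52, 2.14, 0.36), (0.67, 0.4, 2.15, 0.36), (0.69, 0.3, 2.15, 0.32)]
20 0.3 [(0.48, 0.55, 2.13, 0.4), (0.53, 0.43, 2.14, 0.41), (0.56, 0.32, 2.14, 0.37)]
20 0.4 [(0.4, 0.58, 2.11, 0.44), (0.46, 0.46, 2.13, 0.45), (0.5, 0.35, 2.13, 0.42)]
20 0.5 [(0.39, 0.61, 2.1, 0.47), (0.45, 0.49, 2.11, 0.48), (0.49, 0.39, 2.12, 0.45)]
25 0.1 [(0.61, 0.38, 2.23, 0.38), (0.6, 0.27, 2.22, 0.32), (0.7, 0.25, 2.19, -0.05)]
25 0.2 [(0.43, 0.42, 2.21, 0.43), (0.45, 0.3, 2.22, 0.4), (0.52, 0.24, 2.19, 0.15)]
25 0.3 [(0.27, 0.46, 2.2, 0.47), (0.3, 0.34, 2.2, 0.46), (0.3, 0.23, 2.19, 0.43)]
25 0.4 [(0.23, 0.51, 2.18, 0.51), (0.26, 0.38, 2.19, 0.5), (0.27, 0.27, 2.18, 0.47)]
25 0.5 [(0.22, 0.55, 2.16, 0.53), (0.26, 0.43, 2.17, 0.53), (0.27, 0.31, 2.16, 0.5)]
28 0.1 [(0.45, 0.32, 2.27, 0.44), (0.5, 0.24, 2.25, 0.15), (0.69, 0.22, 2.23, -0.05)]
28 0.2 [(0.27, 0.37, 2.26, 0.49), (0.27, 0.24, 2.25, 0.47), (0.5, 0.22, 2.22, 0.15)]
28 0.3 [(0.12, 0.42, 2.24, 0.53), (0.13, 0.28, 2.24, 0.53), (0.31, 0.21, 2.22, 0.35)]
28 0.4 [(0.1, 0.47, 2.22, 0.56), (0.14, 0.33, 2.22, 0.55), (0.26, 0.22, 2.21, 0.54)]
28 0.5 [(0.13, 0.52, 2.19, 0.57), (0.16, 0.39, 2.2, 0.57), (0.27, 0.27, 2.19, 0.55)]
30 0.1 [(0.32, 0.28, 2.3, 0.5), (0.49, 0.22, 2.28, 0.15), (0.76, 0.23, 2.25, -0.05)]
30 0.2 [(0.14, 0.33, 2.29, 0.55), (0.28, 0.24, 2.27, 0.35), (0.61, 0.22, 2.24, 0.15)]
30 0.3 [(0.0, 0.39, 2.27, 0.58), (0.14, 0.25, 2.26, 0.59), (0.53, 0.28, 2.23, 0.15)]
30 0.4 [(0.11, 0.45, 2.24, 0.59), (0.15, 0.31, 2.24, 0.6), (0.43, 0.27, 2.22, 0.35)]
30 0.5 [(0.19, 0.51, 2.21, 0.61), (0.19, 0.37, 2.22, 0.6), (0.29, 0.24, 2.21, 0.6)]
```

Run:
```python
from rig import *
from hlp import *
np.set_printoptions(precision=3,suppress=True)
R=hand(YAW-.36,np.radians(25))
P=lambda b:dpt(.06,-.049,.172,.1)-(.006+b)*R[:,0]
movep(P(.1),R)
print("hit",move_l(P(0),R,feed=.1,until_force=12)); s=sense(); print(s["time_s"],s["position"],P(0),s["wrist_force"],s["joint_pos"])
command_gripper(0.0,40); sleep(.1); s=sense(); print(s["time_s"],s["finger_gap"],s["wrist_force"],s["position"])
```

```text
hit False
6.15 [0.518 0.242 0.106] [0.518 0.242 0.105] [ 0.252 -0.018 -0.107] [-1.019  0.421  0.457  2.186  0.387  0.25   0.512]
6.6917 0.010038796594345489 [-1.198 -5.577  5.501] [0.518 0.241 0.106]
```

Run:
```python
from rig import *
from hlp import *
np.set_printoptions(precision=3,suppress=True)
R=hand(YAW-.36,np.radians(25))
x,y=daxes(.06)
for th in (.15,.24,.33,.40,.44):
    P=dpt(th,-.049,.172,.1)-.006*R[:,0]
    h=move_l(P,R,feed=.1,until_force=25); s=sense(); print(th,h,s["time_s"],s["position"]-P,s["wrist_force"],s["finger_gap"])
    if h: break
print(s["joint_pos"])
sleep(.15); s=sense(); print(s["wrist_force"])
```

```text
0.15 False 7.0 [-0.    -0.001  0.   ] [-0.113 -4.379  5.247] 0.00993958353124072
0.24 False 7.3083 [-0.    -0.001  0.   ] [-0.388 -5.416  5.923] 0.010054523499088648
0.33 False 7.6167 [-0.    -0.001  0.   ] [-2.541 -5.516  8.475] 0.009983487675558081
0.4 False 7.8917 [-0.001 -0.002  0.   ] [-3.07  -5.908  9.961] 0.00973785172855823
0.44 False 8.1417 [-0.001 -0.002  0.   ] [-4.123 -6.342  9.941] 0.010013683624651526
[-1.251  0.384  0.583  2.289  0.442  0.244  0.35 ]
[-3.184 -5.389  9.863]
```

Run:
```python
from rig import *
from hlp import *
np.set_printoptions(precision=3,suppress=True)
s=sense(); R=s["tcp_rot"]
command_gripper(.05); print(sense()["wrist_force"])
move_l(sense()["position"]-.12*R[:,0],feed=.2)
s=sense(); print(s["time_s"],s["joint_pos"],s["position"])
movep([.22,.36,.34],hand(YAW-.36,np.radians(25)))
q=sense()["joint_pos"].copy(); q[0]-=.45; move_joints(q)
im,d=camera("top"); np.savez("pics/top3.npz",im=im,d=d); cv2.imwrite("pics/top3.png",im[:,:,::-1])
cv2.imwrite("pics/crop3.png",cv2.resize(im[120:270,200:400,::-1],None,fx=4,fy=4,interpolation=cv2.INTER_CUBIC))
print(sense()["time_s"],sense()["position"])
```

```text
[-0.171  0.251 -0.101]
9.5083 [-1.459  0.084  0.633  2.266  0.532  0.596  0.254] [0.401 0.262 0.214]
11.2917 [0.045 0.419 0.339]
```

View pics/crop3.png

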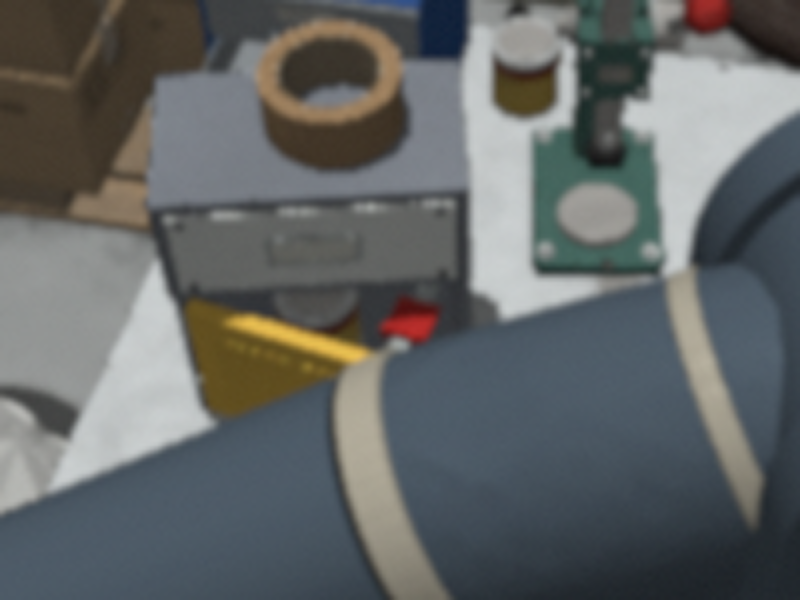

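The door is ajar, with its top edge running from about (235,320) to (375,358). The red pad shows at about (410,318), and the tin is inside behind it at (315,305). I'll measure the pad and the door angle.

Run:
```python
from rig import *
from hlp import *
np.set_printoptions(precision=4,suppress=True)
p=camera_params("top"); f=np.load("pics/top3.npz"); W=cloud(p,f['d'])
hsv=cv2.cvtColor(f['im'],cv2.COLOR_RGB2HSV)
m=((hsv[...,0]<8)|(hsv[...,0]>172))&(hsv[...,1]>150)&(hsv[...,2]>60)
m[:190]=0;m[212:]=0;m[:,:290]=0;m[:,312:]=0
vs,us=np.nonzero(m); print(len(us),us.mean(),vs.mean())
X=W[m]; print(np.nanpercentile(X,[5,50,95],axis=0))
G=onz(p,np.c_[us,vs],.143)
for th in (.42,.44,.46):
    x,y=daxes(th); D=G-HINGE
    print(th,"behind",np.percentile(D@x,[2,50,98]),"along",np.percentile(-D@y,[2,50,98]))
    print("expected pad corners px",((proj(p,[dpt(th,b,a,z) for b,a,z in ((.03,.148,.141),(.066,.148,.141),(.066,.182,.141),(.03,.182,.141),(.026,.148,.147),(.026,.182,.147))])-[200,120]+.5)*4-.5).round().tolist())
# door top edge: bright yellow
m2=(hsv[...,0]>18)&(hsv[...,0]<32)&(hsv[...,1]>120)&(hsv[...,2]>150); m2[:190]=0;m2[215:]=0;m2[:,:250]=0;m2[:,300:]=0
v2,u2=np.nonzero(m2); T=onz(p,np.c_[u2,v2],.151); l=cv2.fitLine(T[:,:2].astype(np.float32).reshape(-1,1,2),cv2.DIST_HUBER,0,.001,.001).ravel()
print(len(u2),"door yaw",np.arctan(-l[0]/l[1]),"th",YAW-np.arctan(-l[0]/l[1]), (T.mean(0)-HINGE)@daxes(.44)[0])
```

```text
93 302.3010752688172 199.70967741935485
[[0.5298 0.2347 0.1394]
 [0.5469 0.2499 0.1427]
 [0.5632 0.2654 0.1482]]
0.42 behind [0.025  0.0395 0.0557] along [0.1507 0.1665 0.1835]
expected pad corners px [[383.0, 325.0], [401.0, 291.0], [442.0, 302.0], [425.0, 337.0], [381.0, 324.0], [422.0, 336.0]]
0.44 behind [0.0281 0.0429 0.0592] along [0.15   0.1658 0.1827]
expected pad corners px [[382.0, 328.0], [401.0, 294.0], [441.0, 306.0], [424.0, 341.0], [380.0, 327.0], [421.0, 340.0]]
0.46 behind [0.0312 0.0463 0.0627] along [0.1493 0.1651 0.1817]
expected pad corners px [[381.0, 331.0], [401.0, 297.0], [441.0, 310.0], [422.0, 344.0], [379.0, 330.0], [420.0, 344.0]]
151 door yaw -0.12590022 th 0.41562487968226264 -0.008452321892094078
```

```bash
cat >> hlp.py <<'E'
# TCP for the tip's robot-side lower corner edge at (behind, along, z) of the door
def tcp_corner(th,behind,along,z,R):
    return dpt(th,behind,along,z)+.011*(-R[:,1] if R[2,1]<0 else R[:,1])-.025*R[:,0]
E
python3 - <<'E'
from rig import *
from hlp import *
np.set_printoptions(precision=2,suppress=True)
print(hand(YAW,.6))
for L in (30,33,36,40):
  for off in (.2,.3,.4,.5):
    R=hand(YAW-off,np.radians(L)); print(L,off)
    for th,z,b in ((.43,.141,.08),(.43,.141,.0),(.43,.128,0),(.6,.128,0),(.9,.128,0),(1.1,.128,0),(1.3,.128,0)):
      P=tcp_corner(th,.035,.166,z,R)-b*R[:,0]
      q=inverse_kinematics(P,R); print("   ",th,z,b,q)
E
```

```text
[[ 0.54 -0.79 -0.29]
 [ 0.16 -0.24  0.96]
 [-0.83 -0.56  0.  ]]
30 0.2
    0.43 0.141 0.08 [-1.53  0.17  0.97  2.19  0.27  0.4   0.83]
    0.43 0.141 0.0 [-1.24  0.36  0.75  2.18 -0.01  0.22  1.09]
    0.43 0.128 0 [-0.92  0.33  0.35  2.17  0.63  0.25  0.47]
    0.6 0.128 0 [-1.14  0.31  0.55  2.23  0.51  0.21  0.55]
    0.9 0.128 0 [-1.25  0.26  0.55  2.3   0.74  0.26  0.24]
    1.1 0.128 0 [-1.5   0.27  0.76  2.33  0.63  0.25  0.28]
    1.3 0.128 0 [-1.64  0.28  0.82  2.34  0.62  0.28  0.22]
30 0.3
    0.43 0.141 0.08 [-1.55  0.2   0.96  2.17  0.33  0.45  0.66]
    0.43 0.141 0.0 [-1.26  0.37  0.75  2.16  0.17  0.26  0.8 ]
    0.43 0.128 0 [-1.25  0.4   0.74  2.17  0.12  0.23  0.84]
    0.6 0.128 0 [-1.31  0.36  0.75  2.22  0.29  0.23  0.64]
    0.9 0.128 0 [-1.58  0.37  0.96  2.3   0.19  0.23  0.67]
    1.1 0.128 0 [-1.48  0.28  0.71  2.31  0.68  0.32  0.12]
    1.3 0.128 0 [-1.71  0.32  0.89  2.32  0.52  0.31  0.21]
30 0.4
    0.43 0.141 0.08 [-1.56  0.23  0.95  2.15  0.36  0.5   0.52]
    0.43 0.141 0.0 [-1.41  0.45  0.94  2.15 -0.09  0.3   0.94]
    0.43 0.128 0 [-1.27  0.41  0
[... 5223 characters left out ...]
  2.25  1.23  0.22 -0.43]
    0.6 0.128 0 [-1.41  0.39  0.75  2.29  1.29  0.26 -0.52]
    0.9 0.128 0 [-1.56  0.36  0.79  2.35  1.25  0.32 -0.57]
    1.1 0.128 0 [-1.61  0.34  0.73  2.37  1.21  0.4  -0.6 ]
    1.3 0.128 0 [-1.91  0.45  1.04  2.37  0.9   0.29 -0.36]
40 0.5
    0.43 0.141 0.08 [-1.61  0.25  0.86  2.22  0.87  0.52 -0.16]
    0.43 0.141 0.0 [-1.52  0.49  0.95  2.21  0.7   0.22 -0.01]
    0.43 0.128 0 [-1.37  0.45  0.75  2.22  1.04  0.29 -0.35]
    0.6 0.128 0 [-1.32  0.38  0.61  2.26  1.17  0.39 -0.5 ]
    0.9 0.128 0 [-1.71  0.46  0.99  2.33  0.89  0.28 -0.32]
    1.1 0.128 0 [-1.87  0.51  1.1   2.34  0.67  0.27 -0.17]
    1.3 0.128 0 [-1.84  0.43  0.93  2.33  0.86  0.41 -0.42]
```

Run:
```python
from rig import *
from hlp import *
np.set_printoptions(precision=2,suppress=True)
command_gripper(0.0,40)
q=sense()["joint_pos"].copy(); print(q); q[0]=-1.0; q[2]=.3; move_joints(q)
s=sense(); print(s["time_s"],s["position"],s["finger_gap"])
for L in (33,36,40):
  for off in (.2,.3,.4,):
    R=hand(YAW-off,np.radians(L)); print(L,off)
    for th,z,b in ((.43,.141,.08),(.43,.141,.0),(.43,.128,0),(.6,.128,0)):
      P=tcp_corner(th,.035,.166,z,R)-b*R[:,0]
      q=inverse_kinematics(P,R); print("   ",th,z,b,q)
```

```text
[-2.45 -0.13  0.54  2.11  0.55  1.19 -0.18]
13.575 [0.4  0.1  0.35] -8.94519379654879e-05
33 0.2
    0.43 0.141 0.08 [-1.03  0.12  0.36  2.21  0.71  0.42  0.38]
    0.43 0.141 0.0 [-0.99  0.3   0.41  2.2   0.8   0.23  0.29]
    0.43 0.128 0 [-0.28  0.35 -0.43  2.17  1.29  0.46 -0.14]
    0.6 0.128 0 [-1.07  0.3   0.45  2.26  0.98  0.21  0.07]
33 0.3
    0.43 0.141 0.08 [-1.05  0.14  0.34  2.19  0.74  0.49  0.23]
    0.43 0.141 0.0 [-1.03  0.32  0.43  2.18  0.82  0.29  0.16]
    0.43 0.128 0 [-1.04  0.34  0.45  2.19  0.87  0.26  0.1 ]
    0.6 0.128 0 [-1.09  0.31  0.44  2.24  0.96  0.28 -0.02]
33 0.4
    0.43 0.141 0.08 [-1.06  0.16  0.33  2.16  0.76  0.57  0.11]
    0.43 0.141 0.0 [-1.06  0.33  0.43  2.16  0.81  0.36  0.06]
    0.43 0.128 0 [-1.07  0.36  0.45  2.17  0.85  0.33  0.02]
    0.6 0.128 0 [-1.1   0.32  0.43  2.22  0.92  0.36 -0.09]
36 0.2
    0.43 0.141 0.08 [-1.05  0.11  0.35  2.25  0.91  0.4   0.17]
    0.43 0.141 0.0 [-0.46  0.3  -0.24  2.2   1.35  0.41 -0.23]
    0.43 0.128 0 [-0.62  0.31 -0.05  2.22  1.4   0.34 -0.3 ]
    0.6 0.128 0 [-0.83  0.28  0.14  2.28  1.41  0.
[... 584 characters left out ...]
-0.14]
    0.43 0.141 0.0 [-0.64  0.29 -0.05  2.25  1.6   0.38 -0.5 ]
    0.43 0.128 0 [-0.32  0.35 -0.43  2.24  1.67  0.51 -0.54]
    0.6 0.128 0 [-1.13  0.31  0.47  2.33  1.77  0.26 -0.76]
40 0.3
    0.43 0.141 0.08 [-1.08  0.13  0.3   2.28  1.14  0.49 -0.21]
    0.43 0.141 0.0 [-1.15  0.33  0.52  2.26  1.42  0.28 -0.48]
    0.43 0.128 0 [-1.17  0.37  0.55  2.27  1.53  0.25 -0.61]
    0.6 0.128 0 [-1.16  0.32  0.47  2.31  1.54  0.32 -0.65]
40 0.4
    0.43 0.141 0.08 [-1.1   0.16  0.28  2.24  1.09  0.58 -0.26]
    0.43 0.141 0.0 [-1.17  0.35  0.5   2.23  1.27  0.35 -0.43]
    0.43 0.128 0 [-1.19  0.38  0.53  2.24  1.33  0.32 -0.51]
    0.6 0.128 0 [-1.19  0.34  0.46  2.28  1.37  0.38 -0.58]
```

Run:
```python
from rig import *
from hlp import *
np.set_printoptions(precision=4,suppress=True)
R=hand(YAW-.3,np.radians(36))
P=tcp_corner(.43,.037,.166,.141,R)
movep(P-.08*R[:,0],R); s=sense(); print(s["time_s"],s["joint_pos"],s["position"]-(P-.08*R[:,0]))
print(move_l(P-.025*R[:,0],R,feed=.1,until_force=8))
h=move_l(P+.004*R[:,0],R,feed=.03,until_force=3)
s=sense(); print(h,s["time_s"],"tcp-P",s["position"]-P,"along x_t",(s["position"]-P)@R[:,0],s["wrist_force"],s["joint_pos"])
```

```text
14.425 [-1.064   0.133   0.3276  2.2241  0.9099  0.482   0.0531] [0.     0.0003 0.0004]
False
False 16.2417 tcp-P [ 0.0028  0.     -0.0027] along x_t 0.0038147353598907206 [ 0.7614 -0.9181  2.4393] [-1.0356  0.3259  0.4173  2.2074  1.104   0.2806 -0.134 ]
```

Run:
```python
from rig import *
from hlp import *
np.set_printoptions(precision=4,suppress=True)
R=hand(YAW-.3,np.radians(36))
s=sense(); p0=s["position"]; print(s["wrist_force"])
for dz in (.002,.004,.007,.010,.0115):
    t=p0-np.array([0,0,dz])
    h=move_l(t,R,feed=.03,until_force=10); s=sense(); print(dz,h,round(s["time_s"],2),s["position"]-p0,s["wrist_force"],s["joint_pos"][5])
    if h: break
```

```text
[ 0.7614 -0.9181  2.4393]
0.002 False 16.49 [ 0.0002  0.0001 -0.0017] [ 0.8602 -0.1667  4.0482] 0.2768731456590279
0.004 False 16.74 [ 0.0001  0.     -0.0039] [ 1.1268 -0.2782  4.6788] 0.2725820225686839
0.007 False 16.99 [ 0.0001  0.0001 -0.0069] [-0.4581 -0.2749  5.4547] 0.26649308883305534
0.01 False 17.24 [ 0.0003  0.0001 -0.0097] [-1.4775 -0.3288  6.5642] 0.2607837481580666
0.0115 False 17.49 [ 0.0004  0.0001 -0.011 ] [-0.5105 -0.4633  7.0776] 0.2581698821152141
```

Run:
```python
from rig import *
from hlp import *
np.set_printoptions(precision=4,suppress=True)
s=sense(); z=s["position"][2]-.001
R0=hand(YAW-.3,np.radians(36))
zc=z-tcp_corner(.43,.039,.166,0,R0)[2]; print("corner z",zc)
for th in (.43,.50,.56,.62,.68,.74):
    off=.3+.5*max(0,th-.5)
    R=hand(YAW-off,np.radians(36))
    t=tcp_corner(th,.039,.166,zc,R)
    h=move_l(t,R,feed=.06,until_force=20); s=sense(); x,y=daxes(th)
    print(th,h,round(s["time_s"],2),"err",s["position"]-t,"F door x,y,z",s["wrist_force"]@np.c_[x,y,[0,0,1]],s["joint_pos"][5])
    if h: break
```

```text
corner z 0.1263407461262758
0.43 False 17.74 err [0.0006 0.0003 0.0007] F door x,y,z [-0.0202 -0.2652  6.919 ] 0.2572948928730552
0.5 False 18.09 err [ 0.0002 -0.      0.0006] F door x,y,z [-0.8145 -0.16    6.5868] 0.2646031964510706
0.56 False 18.41 err [ 0.0001 -0.0001  0.0005] F door x,y,z [ 0.0333 -0.732   6.82  ] 0.2970179371187114
0.62 False 18.73 err [ 0.0001 -0.0002  0.0004] F door x,y,z [-1.0146 -0.8442  7.3495] 0.33034148465133145
0.68 False 19.04 err [ 0.     -0.0002  0.0004] F door x,y,z [-0.3018 -1.5413  7.4825] 0.3643361997982572
0.74 False 19.36 err [-0.     -0.0003  0.0003] F door x,y,z [-0.0443 -1.756   7.78  ] 0.39875605528655567
```

The tip is still pressing at about 7.5 N and no stop has been felt, so the door is following. I'll carry on swinging.

Run:
```python
from rig import *
from hlp import *
np.set_printoptions(precision=4,suppress=True)
zc=.1263
for th in (.84,.94,1.04,1.14,1.24,1.34,1.44):
    off=.3+.5*max(0,th-.5)
    R=hand(YAW-off,np.radians(36))
    t=tcp_corner(th,.039,.166,zc,R)
    try: h=move_l(t,R,feed=.08,until_force=20)
    except Unreachable as e: print(th,e); break
    s=sense(); x,y=daxes(th)
    print(th,h,round(s["time_s"],2),"err",s["position"]-t,"F door x,y,z",s["wrist_force"]@np.c_[x,y,[0,0,1]],s["joint_pos"][[2,3,5]])
    if h: break
```

```text
0.84 False 19.73 err [-0.0002 -0.0003  0.0002] F door x,y,z [ 0.4106 -1.3492  7.9488] [0.4114 2.2785 0.4564]
0.94 False 20.09 err [-0.0003 -0.0003  0.0002] F door x,y,z [-0.7297 -2.0078  7.0222] [0.3956 2.2776 0.5135]
1.04 False 20.46 err [-0.0003 -0.0001  0.0001] F door x,y,z [ 0.2826 -1.3513  7.8151] [0.379  2.2706 0.5697]
1.14 False 20.82 err [-0.0003 -0.0001  0.0001] F door x,y,z [ 0.0615 -0.9817  8.3296] [0.3626 2.2575 0.6244]
1.24 False 21.19 err [-0.0003  0.      0.0001] F door x,y,z [ 0.2027 -1.2304  6.9036] [0.3468 2.2386 0.6773]
1.34 False 21.56 err [-0.0003  0.0002  0.0001] F door x,y,z [-0.6515 -0.3507  7.3432] [0.3321 2.2138 0.7287]
1.44 False 21.93 err [-0.0003  0.0003  0.0002] F door x,y,z [-0.7537 -0.7391  6.9013] [0.3192 2.1838 0.7783]
```

Run:
```python
from rig import *
from hlp import *
np.set_printoptions(precision=4,suppress=True)
s=sense(); p=s["position"]
move_l(p+np.array([0,0,.03]),feed=.1); print(sense()["wrist_force"])
move_l(p+np.array([-.02,0,.17]),feed=.2); s=sense(); print(s["time_s"],s["position"],s["joint_pos"])
move_joints([-2.35,0.1,0.0,1.9,0.024,1.141,-0.082])
s=sense(); print(s["time_s"],s["position"],s["wrist_force"])
for n in ("top","side"):
    im,d=camera(n); np.savez(f"pics/{n}4.npz",im=im,d=d); cv2.imwrite(f"pics/{n}4.png",im[:,:,::-1])
    if n=="top": cv2.imwrite("pics/crop4.png",cv2.resize(im[120:270,200:400,::-1],None,fx=4,fy=4,interpolation=cv2.INTER_CUBIC))
```

```text
[-0.9144 -0.8686 -0.0494]
23.2333 [0.3674 0.3193 0.3218] [-1.4206  0.0855  0.2862  2.0321  0.668   1.1581 -0.3611]
25.6417 [-0.302   0.376   0.3139] [-0.0145  1.0576 -0.1646]
```

View pics/top4.png

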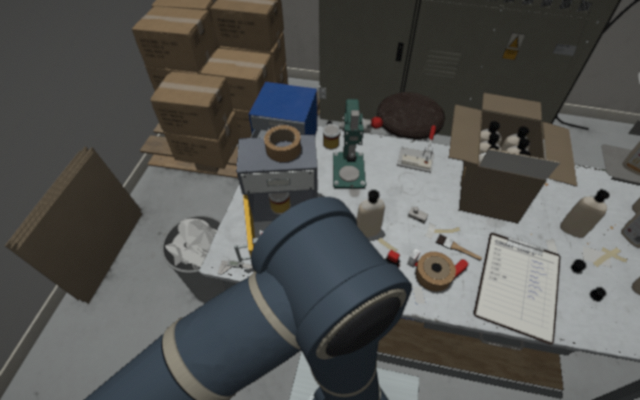

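View pics/crop4.png

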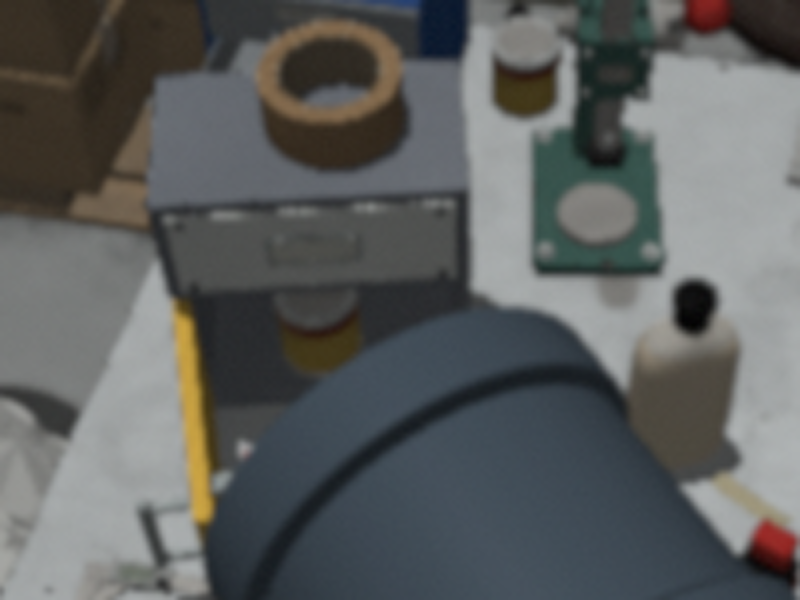

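View pics/side4.png

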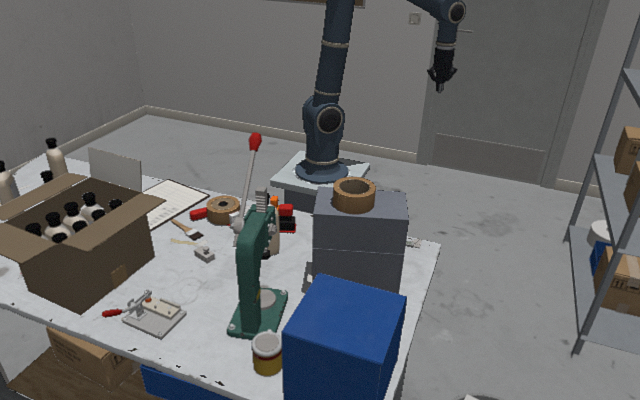

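The door stands nearly square: its top edge runs from crop (182,305) to (205,520). The tin stands inside at (318,330), and the tape roll and bottle are where they were. The elbow hides the pad, so I'll move the arm aside for one clear check.

Run:
```python
from rig import *
from hlp import *
np.set_printoptions(precision=4,suppress=True)
move_joints([-1.75,0.469,-0.049,1.532,0.024,1.141,-0.082]); sleep(.3)
im,d=camera("top"); np.savez("pics/top5.npz",im=im,d=d)
cv2.imwrite("pics/crop5.png",cv2.resize(im[120:270,200:400,::-1],None,fx=4,fy=4,interpolation=cv2.INTER_CUBIC))
s=sense(); print(s["time_s"],s["position"],s["wrist_force"])
p=camera_params("top"); hsv=cv2.cvtColor(im,cv2.COLOR_RGB2HSV); W=cloud(p,d)
m=(hsv[...,0]>18)&(hsv[...,0]<32)&(hsv[...,1]>120)&(hsv[...,2]>150); m[:185]=0;m[260:]=0;m[:,:235]=0;m[:,262:]=0
v,u=np.nonzero(m); T=onz(p,np.c_[u,v],.151); l=cv2.fitLine(T[:,:2].astype(np.float32).reshape(-1,1,2),cv2.DIST_HUBER,0,.001,.001).ravel()
a=np.arctan2(l[0],-l[1]); a=a if a>-np.pi/2 else a+np.pi
print(len(u),l,"th",(YAW-np.arctan(-l[0]/l[1]))%np.pi)
m=((hsv[...,0]<8)|(hsv[...,0]>172))&(hsv[...,1]>130)&(hsv[...,2]>50); m[:215]=0;m[252:]=0;m[:,:250]=0;m[:,285:]=0
print("red",m.sum(),np.nanpercentile(W[m],[10,50,90],axis=0) if m.sum() else None)
# before/after differences of the guarded things
a1=np.load("pics/top1.npz")["im"]; df=cv2.absdiff(a1,im).max(2)
for n,(x0,x1,y0,y1) in dict(tape=(262,304,122,164),bottle=(355,388,188,240),stamp=(382,402,248,272)).items():
    print(n,"changed px",int((df[y0:y1,x0:x1]>40).sum()))
```

```text
27.4417 [-0.1022  0.6674  0.2567] [-1.1471  0.2336  0.201 ]
208 [0.9157 0.4019 0.4197 0.38  ] th 1.4469483573081094
red 106 [[0.3824 0.2977 0.1403]
 [0.3926 0.311  0.1426]
 [0.4042 0.3236 0.1449]]
tape changed px 0
bottle changed px 0
stamp changed px 0
```

View pics/crop5.png

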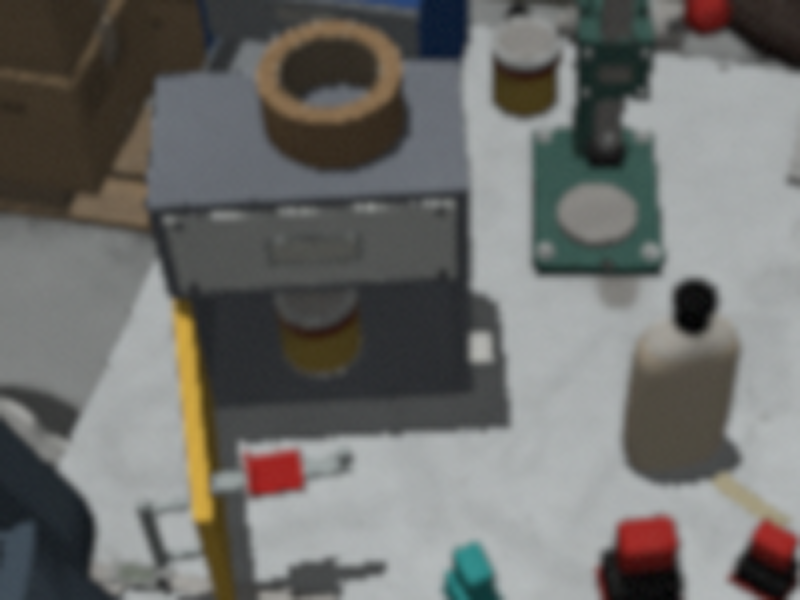

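The door is at about 1.45 rad, the red pad at crop (275,472) is at z ≈ 0.142 (up), and the guarded things are unchanged. Handing in.

Run:
```python
from rig import *
print(finish_job(), sense()["time_s"])
```

```text
the job is handed in; nothing more can be done
the job is handed in; nothing more can be done
```

The cupboard door is open to about 1.45 rad and the job is handed in; the clock read about 27.4 s at my last check, against the 48 s limit. No verdict was reported.

**What I did:**
- I gripped the handle with the hand leaned back. The door was already open about 0.06 rad.
- I pulled the door to about 0.42–0.44 rad with the pad untouched, let go and measured the pad.
- I pressed the pad down about 11 mm (about 7 N) with the closed fingertips, kept it down while swinging the door past the catch to about 1.44 rad, then lifted off and moved the arm clear.

**Last checks:**
- **Catch:** the pad top is back at z ≈ 0.142 m, so it is up.
- **Tape roll, bottle and stamp:** no changed pixels in the top view compared with before.
- **Tin:** it looks upright inside the cupboard. I judged that by eye only, because the shut door hid it in the first pictures.
- **Arm:** it touches nothing, and no move was cut short by its force limit.

**What I could not confirm directly:**
- The step 1 angle came from the hand pose (0.44 rad) and a camera fit (0.42 rad), which differ by 0.02 rad. I stopped there without feeling a hard stop at the catch.
- The catch depth while passing was inferred from fingertip travel and force, since the cameras could not see the hand then.

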